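# Lock the swivelling medicine bottle and take off its safety cap

### The arm

A 6-joint arm with a two-finger parallel gripper is mounted at the origin on the work surface. World frame = base frame: x ahead of the robot, y to its left, z up, the work surface at z = 0. Lengths are in m, angles in degrees, forces in N, time in s.
With the tool pointing down it reaches from about 0.4 to 0.825 m from the base axis. Payload 7 kg.
Tool frame: the origin (TCP) lies at the very end of the fingers, on their centre line; the grasp point (between the pads) lies 19 mm behind it; x points along the fingers, y is the direction in which the jaws open and shut, and the axes are right-handed (so a half turn about x gives the same grasp; the last joint's range is limited). The gripper opens to 88 mm and grips with 3 to 60 N. Pads are 19 mm wide; open, the fingers measure 130 mm over their backs; the gripper's body (78 mm by 193 mm) begins 47 mm behind the grasp point.
Start: joints at [-53.05, 20.546, 0.682, 0, -70.136, -16.507], TCP at [0.236, -0.632, 0.227] pointing down, gripper open.
Joint ranges: [-176.03, 176.03], [-82.01, 121.73], [-58.28, 71.71], [-173.87, 95.51], [-174.79, -0.11], [-173.66, 173.66]. Speed limits (degrees/s): [136.94, 136.94, 172.46, 180, 180, 180].

### API

Orientations are given as [roll, pitch, yaw] about the fixed x, y, z axes, in that order (R = Rz(yaw) Ry(pitch) Rx(roll)).
In Python, from plant import monitor, eyes, ticket gives the robot as it stands. The module is installed in compiled form; this text tells all that it offers.
- The arm moves only by the shell command python3 -m crank 'ROWS'. ROWS is JSON, a list of rows, each an object with "linear": the shift along the world's x, y, z in units of 60 mm (1.0 is 60 mm), a list of three; "rot": the turn, a rotation vector about the world's x, y, z in units of 5 degrees (1.0 is 5 degrees), a list of three; "hand": the opening, from 0 (shut) to 1 (fully open). In form: [{"linear": [tx, ty, tz], "rot": [ax, ay, az], "hand": hand}, ...]. A call has 1 to 20 rows; each row shifts and turns the pose as measured when the row begins; what a row does not reach is not made up. A row lasts 1/8 s, in which the tool goes at most 62.5 mm and 10.7 degrees, less where a joint would pass 70% of its speed; a pose out of reach is approached as far as the arm can. A call is refused whole if a number of a shift passes 1 or a number of a turn 1, either way. A call with a gripper value outside its range is refused whole. The fingers move at their own pace and stop on an object; the grip force is fixed at half the most. Time passes only in rows, so rows that do not move let the fingers close. It gives the time, the measured TCP pose, the force and the opening at its end, in the units of the state.
- monitor.get_obs(): the state, without advancing time (a new reading comes with each control period).
- eyes.snapshot(name): name is "side" or "top"; returns a dict with "image" (420x560x3 uint8, red, green, blue), "depth" (420x560 float32, m along the optical axis (not along the pixel's ray), 0 where there is no reading), "K" (3x3 intrinsics, pixels), "camera_from_world" (4x4, takes a point from world to camera coordinates). Camera axes: x right, y up, looking along -z (the intrinsics and any distortion apply to the point x, -y, -z); pixel columns grow to the right and rows downward; lengths in m; the calibration is good to about 2 mm. A picture is of the moment at which its call begins.
- ticket.close_job(): hands the job in, once; it reports no verdict.
The state is a dict: "clock": time; "joint_pos": joint angles; "qvel": joint speeds; "tau": joint torques, N m; "tool_pos": TCP position; "orientation": TCP orientation; "force": force on the tool from outside, world axes, zero at the start; "moment": the same for the moment, N m; "opening": finger opening in m.
Only numpy, scipy, OpenCV 4.12 (cv2) and the standard library are available. Lean on these libraries where they do the work, as an engineer would, in place of code of your own. Each camera call takes 0.05 s, during which the arm holds its last target.

### The job

The medicine bottle swivels in its bedside stand, so first move the flat locking key from the organiser into the slot beside the bottle, pushed fully home until its shoulders rest on the stand, let go of it and leave it there. Then press the bottle's push-and-turn cap down, twist it counter-clockwise (seen from above) while it is pressed until it is free, and lift it straight up. Finish while still holding the cap upright above the bottle with 5 to 10 cm of air between them, and leave the other things on the crate undisturbed.

Things in the scene. Friction and masses are not known exactly. Their poses are not given: they have to be found in the camera images.
- key_grip (a point): Centre of the grip of the bare metal locking key (60 g, loose), which at the start stands upright in the slot on top of the organiser. The grip is a block 32 (x) x 12 (y) x 56 (z) mm; its underside, the shoulders, is 28 mm below the point. Grip it across the 12 mm (y).
- key: The same key; origin at the middle of its shoulders, 28 mm below key_grip, same axes. A flat tongue 24 (x) x 3 (y) mm, centred, reaches 24 mm down from here; its last 6 mm taper to about 1.5 mm. It is the same after a half turn about z.
- park_slot (a point): Mouth of the slot in the top of the white organiser in which the key stands at the start, 72 mm above the crate; the slot is 28 (x) x 7.5 (y) mm and 27 mm deep. The organiser is fixed, 100 (x) x 160 (y) x 72 mm, the point lies over its middle; its -x side carries a clear tilt-out bin that stands slightly open.
- slot_mouth (a point): Centre of the mouth of the locking slot in the grey stand, 36 mm above the crate; slot 28 (x) x 7.5 (y) mm, 28 mm deep; x points to the bottle's axis, 58 mm away. Outer half: in the stand's key block; inner half: between two prongs of the bottle's swivelling foot. Both tops are level with this point; the key's shoulders rest on them, key x along slot x (either way round).
- bottle_mouth (a point): Point on the amber medicine bottle's upright axis, 102 mm above the crate, level with the underside of the closed cap's roof; turns with the bottle (x as the stand's at the start). The bottle cannot leave the stand but swivels about its axis against a faint returning spring (0.03 N m/rad); the key holds it to about 3 degrees either way.
- cap_center (a point): Centre of the white safety cap, loose, 30 g, 48 mm across, 26 mm tall (13 mm above and below the point; underside 80 mm, top 106 mm above the crate at the start). Twenty-sided outside: grip its sides from above; fingertips there may reach down to 70 mm above the crate. Two lugs inside, along its x, sit in notches at the start.
- presser (a joint): How far the spring plate under the cap's roof is pressed down (m): 0 with the cap locked and unpressed or off, end stop 0.0065. The spring starts at 5 N and takes about 7 N at 5 mm.
- cap: The same cap; origin at the centre of its underside, z up. Pressed 4.2 mm or more it turns counter-clockwise from above; it is free from 51 degrees to a stop at about 70 (60 to 65 is a good turn), then lifts straight off: 24 mm up clears everything. Pressed less it cannot turn; turned clockwise it never comes free.
- stand: Grey bottle stand with the bottle in it, fixed; origin on the bottle's axis at crate height, z up, slot towards its -x. Base plate 110 mm wide, 8 thick, from x -104 to 56 mm; key block 34 x 40 mm. Bottle: round foot 84 mm across up to 36 mm, body 60 mm across up to 58 mm, tapering to the neck at 69 mm, then the cap.
- eggcup_center (a point): Bystander: middle of a blue ceramic eggcup 50 mm across and 58 mm tall, standing on the crate with a small glass marble in it (point 29 mm up).
- roller: Bystander: white plastic hair roller, a tube 32 mm across and 62 mm tall, standing on end; origin at the centre of its underside.
- opener: Bystander: chrome bottle opener lying flat, 125 mm long (x), 34 wide, 5 high; origin near its middle, at its underside.
Not all that is in view belongs to the job. Of the things like the key, leave any that is yellow; of the rest the larger one is meant.

How it is judged (in metres and radians):
On the way, in this order (a step that is already met when the one before it is completed fails the run):
1. the key is fully home in the locking slot, upright, and let go (z of key_grip in the frame of slot_mouth below 0.0305 m and horizontal distance between key_grip and slot_mouth below 0.006 m and angle between key_grip's own z axis and vertical below 0.1 rad and contact force between the fingers and key below 0.1 N), for 0.1 s.
2. the cap is pressed down (value of joint presser above 0.0035 m and horizontal distance between cap_center and bottle_mouth below 0.006 m), for 0.05 s.
3. the cap is turned free of its notches, still on the bottle (angle between the x axis of cap_center and the x axis of bottle_mouth, either way round above 0.8 rad and z of cap_center in the frame of stand below 0.105 m and horizontal distance between cap_center and bottle_mouth below 0.006 m), for 0.05 s.
At the end, for the whole second after the job is handed in: Fingers hold the cap (over 1 N), still, within 15 degrees of upright, its centre 145 to 270 mm above the crate and within 30 mm of the bottle's axis, touching neither bottle nor stand; the key is still in the locking slot, shoulders within 2.5 mm of the stand's top, middle within 6 mm of the slot's (z of cap_center in the frame of stand between 0.145 and 0.27 m and horizontal distance between cap_center and bottle_mouth below 0.03 m and angle between cap_center's own z axis and vertical below 0.26 rad and linear speed of cap below 0.03 m/s and contact force between the fingers and cap above 1 N and contact force between cap and stand below 0.1 N and z of key_grip in the frame of slot_mouth below 0.0305 m and horizontal distance between key_grip and slot_mouth below 0.006 m); the arm keeps its last pose, push and grip.
It fails at once if the eggcup is shoved or tipped (distance of eggcup_center from where it was at the start of the episode above 0.02 m or angle between eggcup_center's own z axis and vertical above 0.3 rad).
It fails at once if the hair roller is shoved or tipped (distance of roller from where it was at the start of the episode above 0.02 m or angle between roller's own z axis and vertical above 0.4 rad).
It fails at once if the bottle opener is shoved (distance of opener from where it was at the start of the episode above 0.02 m).
It also fails if it takes over 53 s, if anything falls off the work surface, if the arm or the gripper's body presses on something with over 40 N, if the wrist force passes 120 N, or if a joint passes its speed limit or range.

## Working session

There is one attempt and no reset: what is moved stays moved. The work goes in short steps, Python scripts to look and compute and a shell command to move; the robot and the scene stay as the last step left them, time stands still between calls to the robot, and variables do not carry over. Pictures are saved under pics/ and viewed, and the job is handed in when it is done.

```bash
mkdir -p pics; ls
python3 - <<'E'
from plant import monitor, eyes
import cv2,numpy as np
o=monitor.get_obs(); print(o)
for n in("side","top"):
    s=eyes.snapshot(n); np.savez(f"pics/{n}0.npz",**s)
    cv2.imwrite(f"pics/{n}0.png",s["image"][:,:,::-1]); print(n,s["K"],s["camera_from_world"], s.keys())
E
```

```text
pics
{'clock': 0.0, 'joint_pos': array([-5.30516941e+01,  2.05911384e+01,  6.32619258e-01, -2.18184450e-02,
       -7.01342213e+01, -1.65059234e+01]), 'qvel': array([-0.05641252,  0.06821667, -0.12020467, -0.0102416 ,  0.0434698 ,
        0.00962771]), 'tau': array([ 1.41250261e-03, -5.82724857e+01,  2.93059909e+01,  6.99716270e+00,
        6.90697329e-03, -1.72044456e-04]), 'tool_pos': array([ 0.23555359, -0.63203715,  0.22561191]), 'orientation': array([ 94.03673563,  89.90501781, 114.47168722]), 'force': array([ 0.33378518,  0.42049355, -0.63415274]), 'moment': array([-0.01391885,  0.0508261 ,  0.00447387]), 'opening': 0.08753462302964464}
side [[437.03494474   0.         282.60386127]
 [  0.         437.03494474 205.18815732]
 [  0.           0.           1.        ]] [[ 9.99977523e-01 -5.66432366e-03 -3.58723592e-03 -5.69025861e-01]
 [ 6.63823255e-03  7.61294880e-01  6.48371837e-01 -5.09406774e-02]
 [-9.41643599e-04 -6.48381077e-01  7.61315370e-01 -8.78554720e-01]
 [ 0.00000000e+00  0.00000000e+00  0.00000000e+00  1.00000000e+00]] dict_keys(['image', 'depth', 'K', 'camera_from_world'])
top [[460.15859848   0.         279.71803511]
 [  0.         460.15859848 209.77931082]
 [  0.           0.           1.        ]] [[ 0.06073769 -0.99814183  0.00488064 -0.03212524]
 [ 0.9687876   0.06012739  0.24048966 -0.60524941]
 [-0.24033625 -0.00987848  0.97063943 -0.81522576]
 [ 0.          0.          0.          1.        ]] dict_keys(['image', 'depth', 'K', 'camera_from_world'])
```

View pics/side0.png

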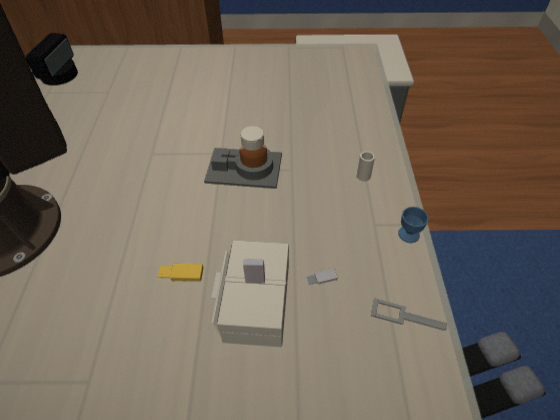

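View pics/top0.png

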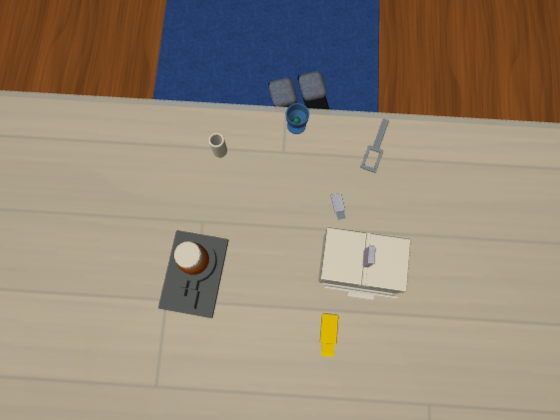

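Candidates for the key:
- Grey upright piece in the organiser: side (254,270), top (370,256).
- Yellow lying piece: side (182,272), top (329,335). It is excluded by colour.
- Small grey lying piece: side (322,277), top (339,206). It is the smaller one.

I choose the one standing in the organiser and check it in a close crop.

```bash
cat > h.py <<'E'
import numpy as np,cv2
def load(n,i=0): 
    return dict(np.load(f"pics/{n}{i}.npz"))
def ray(s,u,v):
    K=s["K"];M=s["camera_from_world"];R=M[:3,:3];t=M[:3,3]
    d=np.array([(u-K[0,2])/K[0,0],-(v-K[1,2])/K[1,1],-1.])
    return -R.T@t, R.T@d
def onz(s,u,v,z):
    c,d=ray(s,u,v); return c+d*(z-c[2])/d[2]
def dep(s,u,v):
    c,d=ray(s,u,v); return c+d*s["depth"][int(round(v)),int(round(u))]
def px(s,p):
    M=s["camera_from_world"];q=M[:3,:3]@np.array(p)+M[:3,3]
    K=s["K"];return np.array([K[0,2]+K[0,0]*q[0]/-q[2],K[1,2]+K[1,1]*-q[1]/-q[2]])
def cloud(s):
    h,w=s["depth"].shape;v,u=np.mgrid[:h,:w];K=s["K"];M=s["camera_from_world"]
    z=s["depth"];P=np.stack([(u-K[0,2])/K[0,0]*z,-(v-K[1,2])/K[1,1]*z,-z],-1)
    W=(P-M[:3,3])@M[:3,:3]; W[z==0]=np.nan; return W
E
python3 - <<'E'
from h import *
a=load("side");b=load("top")
for s,L in((a,[(120,250),(320,220),(150,350)]),(b,[(250,300),(100,200),(280,200)])):
    for p in L: print(p,dep(s,*p).round(4))
def crop(s,x,y,w,h,k): return cv2.resize(s["image"][y:y+h,x:x+w,::-1],None,fx=k,fy=k,interpolation=cv2.INTER_CUBIC)
A=crop(a,200,230,100,75,4);B=crop(b,310,220,100,75,4);C=crop(a,200,120,100,75,4);D=crop(b,150,225,100,95,4)[:300]
D=crop(b,150,228,100,75,4)
cv2.imwrite("pics/crops.png",np.vstack([np.hstack([A,B]),np.hstack([C,D])]))
E
```

```text
(120, 250) [ 0.2532 -0.0486 -0.0011]
(320, 220) [0.6453 0.0198 0.0022]
(150, 350) [ 0.3503 -0.2491  0.0014]
(250, 300) [0.435  0.0537 0.0022]
(100, 200) [ 0.6224  0.3851 -0.0011]
(280, 200) [0.6447 0.0065 0.0035]
```

View pics/crops.png

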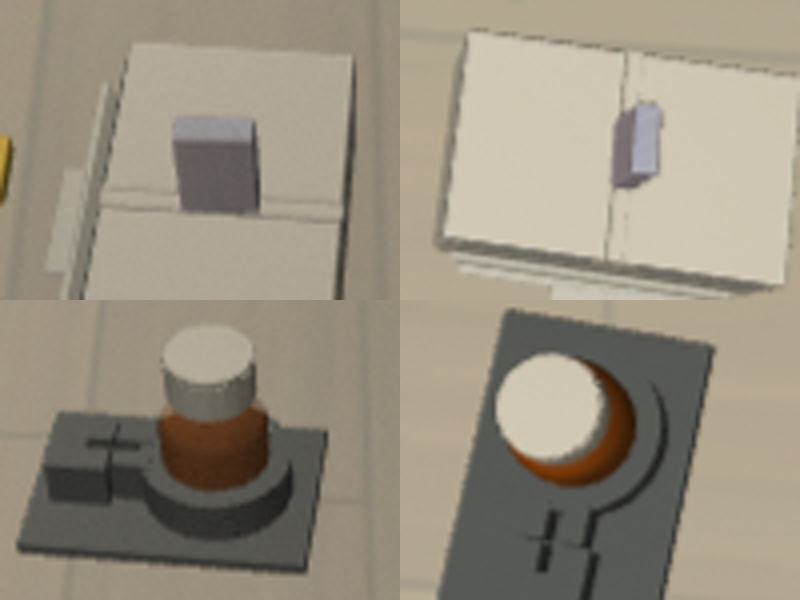

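Run:
```python
from h import *
for n in("side","top"):
    s=load(n);W=cloud(s);Z=W[...,2]
    rgb=s["image"].astype(int); hsv=cv2.cvtColor(s["image"],cv2.COLOR_RGB2HSV)
    def rect(m,z,name):
        m=m.astype(np.uint8); c,_=cv2.findContours(m,cv2.RETR_EXTERNAL,cv2.CHAIN_APPROX_NONE)
        c=max(c,key=cv2.contourArea); 
        P=np.array([onz(s,*p[0],z)[:2] for p in c])
        r=cv2.minAreaRect((P*1000).astype(np.float32)); print(n,name,np.round(r[0],1),np.round(r[1],1),round(r[2],1),len(c), c[:,0].mean(0).round(1), "zmed",np.nanmedian(Z[m>0]).round(4))
    X,Y=W[...,0],W[...,1]
    org=(Z>.06)&(Z<.082)&(X>.38)&(X<.65)&(Y<-.05)&(Y>-.32)
    rect(org,.072,"orgtop")
    key=(Z>.117)&(Z<.14)&(X>.38)&(X<.65)&(Y<-.05)&(Y>-.32)
    rect(key,.128,"keytop")
    cap=(Z>.096)&(Z<.118)&(X>.38)&(X<.65)&(Y>.05)&(Y<.32)
    rect(cap,.106,"captop")
    st=(hsv[...,2]<110)&(hsv[...,1]<60)&(X>.38)&(X<.65)&(Y>.05)&(Y<.32)
    rect(st&(Z<.02),.008,"stand")
    rect(st,.008,"standall")
    for (nm,sel) in(("egg",(Z>.02)&(X>.75)&(Y<.0)&(Y>-.15)),("roll",(Z>.02)&(X>.65)&(Y>.02)&(Y<.25)),):
        print(n,nm,[np.nanmin(q[sel]).round(3) for q in(X,Y,Z)],[np.nanmax(q[sel]).round(3) for q in(X,Y,Z)])
```

```text
side orgtop [ 522.4 -166. ] [165.6 101. ] 85.2 294 [254.6 287.2] zmed 0.072
side keytop [ 522.8 -165.7] [18.2 31.5] 89.5 56 [253.  264.1] zmed 0.1273
side captop [506.  163.4] [47.6 57.1] 1.3 61 [251.7 135.2] zmed 0.1055
side stand [482.5 168.3] [114.8 160.1] 83.8 227 [246.4 173.7] zmed 0.0083
side standall [482.9 171.9] [122.2 160.1] 83.7 230 [244.8 168.7] zmed 0.0129
side egg [np.float64(0.793), np.float64(-0.045), np.float64(0.021)] [np.float64(0.842), np.float64(-0.0), np.float64(0.061)]
side roll [np.float64(0.732), np.float64(0.126), np.float64(0.02)] [np.float64(0.763), np.float64(0.16), np.float64(0.065)]
top orgtop [ 521.2 -162.1] [161.1 101.8] 85.2 268 [365.5 259.3] zmed 0.0729
top keytop [ 520.6 -160.8] [32.3 12.4] 0.7 46 [370.5 254.5] zmed 0.1286
top captop [505.3 167.8] [47.9 47.2] 5.9 74 [187.  254.3] zmed 0.1065
top stand [481.4 170.4] [109.2 158.9] 83.5 258 [193.6 274.1] zmed 0.0088
top standall [481.4 170.4] [109.2 158.9] 83.5 258 [193.6 274.1] zmed 0.0099
top egg [np.float64(0.793), np.float64(-0.041), np.float64(0.02)] [np.float64(0.843), np.float64(-0.0), np.float64(0.063)]
top roll [np.float64(0.732), np.float64(0.128), np.float64(0.021)] [np.float64(0.763), np.float64(0.158), np.float64(0.068)]
```

Run:
```python
from h import *
a=load("side");b=load("top")
print(px(b,(.4476,.1743,.036)),px(a,(.4476,.1743,.036)))
def crop(s,x,y,w,h,k): return cv2.resize(s["image"][y:y+h,x:x+w,::-1],None,fx=k,fy=k,interpolation=cv2.INTER_CUBIC)
A=crop(a,205,140,40,30,10);B=crop(b,168,270,40,30,10)
for im,(s,x0,y0) in((A,(a,205,140)),(B,(b,168,270))):
  c,si=np.cos(np.radians(-6.5)),np.sin(np.radians(-6.5))
  q=[]
  for dx,dy in((14,3.75),(-14,3.75),(-14,-3.75),(14,-3.75)):
    p=px(s,(.4476+(c*dx-si*dy)/1e3,.1743+(si*dx+c*dy)/1e3,.036)); q.append((p-[x0,y0]+.5)*10)
  cv2.polylines(im,[np.int32(q)],True,(0,0,255),1)
A=cv2.convertScaleAbs(A,alpha=2);B=cv2.convertScaleAbs(B,alpha=2)
cv2.imwrite("pics/slot.png",np.hstack([A,B]))
```

```text
[187.26025574 288.65483771] [227.07755074 156.22550362]
```

View pics/slot.png

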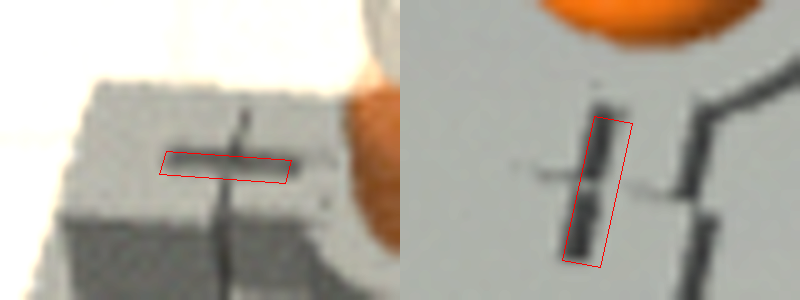

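Run:
```python
from h import *
a=load("side");b=load("top")
print("cams",ray(a,0,0)[0],ray(b,0,0)[0])
ang=np.radians(-6.5);ex=np.array([np.cos(ang),np.sin(ang)]);ey=np.array([-ex[1],ex[0]])
o=np.array([.5052,.1677])
for s in(a,b):
  g=cv2.cvtColor(s["image"],cv2.COLOR_RGB2GRAY).astype(np.float32)
  def at(x,y):
    p=o+ex*x/1e3+ey*y/1e3; q=px(s,(*p,.036)); return cv2.remap(g,np.float32([[q[0]]]),np.float32([[q[1]]]),1)[0,0]
  ys=np.arange(-10,12.1,1)
  for r in((-68,-62),(-55,-48)): print(r,[int(np.mean([at(x,y) for x in range(*r)])) for y in ys])
  xs=np.arange(-80,-36,2); 
  for yy in(0,2,3): print("x",yy,[(int(x),int(at(x,yy))) for x in xs])
  # block edges
  print("blk",[(int(y),int(np.mean([at(x,y) for x in range(-78,-66)]))) for y in range(-26,28,2)])
```

```text
cams [ 0.56852394 -0.53408053  0.69984448] [ 0.39238104 -0.00372667  0.93700328]
(-68, -62) [91, 91, 90, 90, 89, 86, 83, 80, 73, 67, 61, 58, 54, 51, 56, 65, 74, 80, 83, 86, 89, 89, 89]
(-55, -48) [83, 85, 87, 87, 87, 86, 81, 76, 70, 64, 58, 52, 51, 52, 54, 58, 66, 73, 80, 82, 84, 86, 86]
x 0 [(-80, 89), (-78, 89), (-76, 90), (-74, 90), (-72, 76), (-70, 62), (-68, 59), (-66, 61), (-64, 62), (-62, 61), (-60, 58), (-58, 54), (-56, 55), (-54, 55), (-52, 58), (-50, 61), (-48, 62), (-46, 61), (-44, 60), (-42, 64), (-40, 84), (-38, 88)]
x 2 [(-80, 90), (-78, 89), (-76, 90), (-74, 88), (-72, 75), (-70, 56), (-68, 53), (-66, 54), (-64, 55), (-62, 54), (-60, 52), (-58, 49), (-56, 45), (-54, 48), (-52, 51), (-50, 53), (-48, 54), (-46, 52), (-44, 51), (-42, 60), (-40, 78), (-38, 83)]
x 3 [(-80, 89), (-78, 89), (-76, 90), (-74, 87), (-72, 75), (-70, 55), (-68, 50), (-66, 51), (-64, 52), (-62, 51), (-60, 50), (-58, 47), (-56, 43), (-54, 50), (-52, 54), (-50, 54), (-48, 57), (-46, 56), (-44, 54), (-42, 63), (-40, 77), (-38, 81)]
blk [(-26, 50), (-24, 49), (-22, 50), (-20, 56), (-18, 71), (-16, 84),
[... 738 characters left out ...]
-68, 33), (-66, 34), (-64, 36), (-62, 34), (-60, 39), (-58, 56), (-56, 48), (-54, 35), (-52, 33), (-50, 34), (-48, 35), (-46, 35), (-44, 37), (-42, 57), (-40, 82), (-38, 87)]
x 3 [(-80, 88), (-78, 88), (-76, 88), (-74, 85), (-72, 67), (-70, 44), (-68, 41), (-66, 40), (-64, 40), (-62, 40), (-60, 45), (-58, 59), (-56, 49), (-54, 40), (-52, 42), (-50, 40), (-48, 39), (-46, 40), (-44, 43), (-42, 60), (-40, 83), (-38, 86)]
blk [(-26, 83), (-24, 54), (-22, 35), (-20, 52), (-18, 82), (-16, 88), (-14, 88), (-12, 88), (-10, 88), (-8, 88), (-6, 88), (-4, 87), (-2, 83), (0, 66), (2, 64), (4, 71), (6, 86), (8, 88), (10, 87), (12, 87), (14, 87), (16, 87), (18, 88), (20, 88), (22, 88), (24, 88), (26, 88)]
```

```bash
cat > st.py <<'E'
from plant import monitor
import numpy as np
from scipy.spatial.transform import Rotation as R
def st():
    o=monitor.get_obs(); M=R.from_euler('xyz',o["orientation"],degrees=True).as_matrix()
    y=M[:,1]; print("t",round(o["clock"],2),"tcp",(o["tool_pos"]*1e3).round(1),"xaxis",M[:,0].round(3),"jawyaw",np.degrees(np.arctan2(y[1],y[0])).round(2),"q",o["joint_pos"].round(1),"F",o["force"].round(1),"M",o["moment"].round(2),"op",round(o["opening"]*1e3,1))
    return o,M
def go(target,yaw):  # mm, jaw yaw deg ; prints needed total shift in units and rotation vec units
    o,M=st(); d=(np.array(target)-o["tool_pos"]*1e3)/60
    T=np.column_stack([[0,0,-1],[np.cos(np.radians(yaw)),np.sin(np.radians(yaw)),0],[0,0,0]]).astype(float); T[:,2]=np.cross(T[:,0],T[:,1])
    rv=(R.from_matrix(T@M.T)).as_rotvec(degrees=True)/5
    print("linear",d.round(3),"rot",rv.round(3))
E
python3 - <<'E'
from st import *; 
for y in(90,-90): go([521,-161,200],y)
E
```

```text
t 0.1 tcp [ 235.6 -632.1  225.7] xaxis [-0.001  0.001 -1.   ] jawyaw 110.44 q [-53.1  20.6   0.6  -0.  -70.1 -16.5] F [0.9 0.4 0.2] M [-0.02 -0.    0.  ] op 87.6
linear [ 4.757  7.851 -0.429] rot [-1.700e-02 -4.000e-03 -4.087e+00]
t 0.1 tcp [ 235.6 -632.1  225.7] xaxis [-0.001  0.001 -1.   ] jawyaw 110.44 q [-53.1  20.6   0.6  -0.  -70.1 -16.5] F [0.9 0.4 0.2] M [-0.02 -0.    0.  ] op 87.6
linear [ 4.757  7.851 -0.429] rot [ 6.0000e-03 -2.3000e-02  3.1913e+01]
```

```bash
python3 -m crank '[{"linear":[0.3,0.5,0],"rot":[0,0,-0.4],"hand":1},{"linear":[0.45,0.75,0],"rot":[0,0,-0.4],"hand":1},{"linear":[0.45,0.75,0],"rot":[0,0,-0.4],"hand":1},{"linear":[0.45,0.75,0],"rot":[0,0,-0.4],"hand":1},{"linear":[0.45,0.75,0],"rot":[0,0,-0.4],"hand":1},{"linear":[0.45,0.75,0],"rot":[0,0,-0.4],"hand":1},{"linear":[0.45,0.75,0],"rot":[0,0,-0.4],"hand":1},{"linear":[0.45,0.75,0],"rot":[0,0,-0.4],"hand":1},{"linear":[0.45,0.75,0],"rot":[0,0,-0.4],"hand":1},{"linear":[0.45,0.75,0],"rot":[0,0,-0.4],"hand":1},{"linear":[0.3,0.5,0],"rot":[0,0,0],"hand":1}]'
python3 - <<'E'
from st import *
go([521.5,-161.5,150],90)
E
```

```text
clock: 1.48
tool_pos: [0.5176, -0.152, 0.221]
orientation: [117.3, 89.5, 116.8]
force: [0.2, -0.9, -0.3]
opening: 0.0878
t 1.48 tcp [ 517.6 -152.   221. ] xaxis [-0.004  0.007 -1.   ] jawyaw 89.46 q [  4.1   8.2 -16.5  -0.5 -65.5 -94.5] F [ 0.2 -0.9 -0.3] M [-0.19 -0.05  0.04] op 87.8
linear [ 0.064 -0.158 -1.183] rot [-0.084 -0.043  0.108]
```

```bash
python3 -m crank '[{"linear":[0.06,-0.16,-0.4],"rot":[-0.08,-0.04,0.1],"hand":1},{"linear":[0,0,-0.5],"rot":[0,0,0],"hand":1},{"linear":[0,0,-0.3],"rot":[0,0,0],"hand":1},{"linear":[0,0,0],"rot":[0,0,0],"hand":1}]'
python3 - <<'E'
from st import *
from plant import eyes
import cv2
go([521.5,-161.5,89],90)
for n in("side","top"):
    s=eyes.snapshot(n); np.savez(f"pics/{n}1.npz",**s)
from h import *
a=load("side",1)["image"][:,:,::-1];b=load("top",1)["image"][:,:,::-1]
cv2.imwrite("pics/v1.png",np.hstack([cv2.resize(a[200:350,180:330],(400,400)),cv2.resize(b[190:340,290:440],(400,400))]))
E
```

```text
clock: 1.98
tool_pos: [0.5222, -0.1584, 0.1462]
orientation: [158.6, 89.9, 158.9]
force: [-0.2, 0.0, 0.2]
opening: 0.0874
t 1.98 tcp [ 522.2 -158.4  146.2] xaxis [-0.001  0.    -1.   ] jawyaw 90.27 q [  3.7  12.4 -22.   -0.  -55.7 -93.4] F [-0.2  0.   0.2] M [-0.04 -0.05 -0.  ] op 87.4
linear [-0.012 -0.051 -0.954] rot [-0.006 -0.015 -0.054]
```

View pics/v1.png

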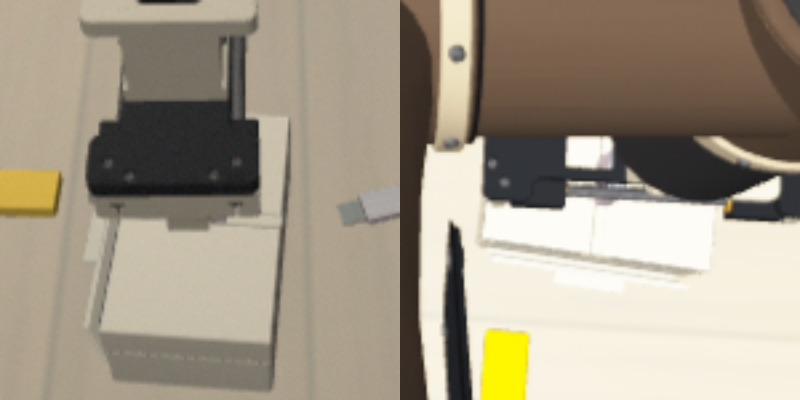

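The arm hides the key in both views: the hand is over side (237,250), and the top view is mostly blocked. The key and organiser measurements agree to about 1 mm, so I descend and grip.

```bash
python3 -m crank '[{"linear":[-0.01,-0.05,-0.4],"rot":[0,0,-0.05],"hand":1},{"linear":[0,0,-0.35],"rot":[0,0,0],"hand":1},{"linear":[0,0,-0.15],"rot":[0,0,0],"hand":1},{"linear":[0,0,0],"rot":[0,0,0],"hand":1}]'
python3 - <<'E'
from st import *
go([521.5,-161.5,89],90)
E
```

```text
clock: 2.58
tool_pos: [0.5259, -0.1622, 0.0976]
orientation: [-2.1, 89.4, -2.0]
force: [0.1, 0.3, 0.4]
opening: 0.0877
t 2.58 tcp [ 525.9 -162.2   97.6] xaxis [ 0.01 -0.   -1.  ] jawyaw 90.03 q [  3.3  15.5 -25.3   0.1 -48.6 -93.3] F [0.1 0.3 0.4] M [-0.03  0.   -0.02] op 87.7
linear [-0.074  0.011 -0.143] rot [ 0.004  0.111 -0.007]
```

```bash
python3 -m crank '[{"linear":[-0.07,0.01,-0.14],"rot":[0,0.11,0],"hand":1},{"linear":[0,0,0],"rot":[0,0,0],"hand":1}]'
python3 - <<'E'
from st import *
go([521.5,-161.5,89],90)
E
```

```text
clock: 2.82
tool_pos: [0.5224, -0.1615, 0.0902]
orientation: [-12.9, 89.9, -12.9]
force: [0.2, -0.1, 0.1]
opening: 0.0874
t 2.83 tcp [ 522.4 -161.5   90.2] xaxis [ 0.002 -0.    -1.   ] jawyaw 90.05 q [  3.4  16.  -25.8   0.  -48.1 -93.4] F [ 0.2 -0.1  0.1] M [-0.01  0.01  0.01] op 87.4
linear [-0.015  0.001 -0.02 ] rot [ 0.005  0.02  -0.01 ]
```

```bash
python3 -m crank '[{"linear":[-0.015,0,-0.01],"rot":[0,0,0],"hand":0},{"linear":[0,0,0],"rot":[0,0,0],"hand":0},{"linear":[0,0,0],"rot":[0,0,0],"hand":0},{"linear":[0,0,0],"rot":[0,0,0],"hand":0},{"linear":[0,0,0],"rot":[0,0,0],"hand":0},{"linear":[0,0,0],"rot":[0,0,0],"hand":0},{"linear":[0,0,0],"rot":[0,0,0],"hand":0},{"linear":[0,0,0],"rot":[0,0,0],"hand":0}]'
python3 - <<'E'
from st import *
go([521.5,-161.5,200],90)
E
```

```text
clock: 3.82
tool_pos: [0.522, -0.1616, 0.0905]
orientation: [-10.1, 89.8, -10.1]
force: [0.1, -0.8, 0.6]
opening: 0.0134
t 3.83 tcp [ 522.  -161.6   90.5] xaxis [ 0.003 -0.001 -1.   ] jawyaw 90.06 q [  3.4  15.9 -25.9   0.1 -48.  -93.4] F [ 0.1 -0.8  0.6] M [-0.21  0.02  0.  ] op 13.4
linear [-9.000e-03  1.000e-03  1.825e+00] rot [ 0.007  0.037 -0.013]
```

```bash
python3 -m crank '[{"linear":[0,0,0.2],"rot":[0,0,0],"hand":0},{"linear":[0,0,0.3],"rot":[0,0,0],"hand":0},{"linear":[0,0,0.4],"rot":[0,0,0],"hand":0},{"linear":[0,0,0.4],"rot":[0,0,0],"hand":0},{"linear":[0,0,0.4],"rot":[0,0,0],"hand":0},{"linear":[0,0,0.3],"rot":[0,0,0],"hand":0},{"linear":[0,0,0],"rot":[0,0,0],"hand":0}]'
python3 - <<'E'
from st import *
go([450,176,200],83.5)
from plant import eyes
import cv2
for n in("side",):
    s=eyes.snapshot(n); np.savez(f"pics/{n}2.npz",**s)
from h import *
a=load("side",2)["image"][:,:,::-1]
cv2.imwrite("pics/v2.png",cv2.resize(a[120:330,150:370],(660,630)[:2] if 0 else (628,600)))
E
```

```text
clock: 4.7
tool_pos: [0.5215, -0.1616, 0.2187]
orientation: [-6.7, 89.7, -6.6]
force: [0.4, -0.2, -1.5]
opening: 0.012
t 4.7 tcp [ 521.5 -161.6  218.7] xaxis [ 0.005 -0.001 -1.   ] jawyaw 90.07 q [  3.4   8.5 -16.6   0.1 -64.5 -93.3] F [ 0.4 -0.2 -1.5] M [ 0.07  0.01 -0.01] op 12.0
linear [-1.192  5.627 -0.312] rot [ 0.01   0.059 -1.313]
```

View pics/v2.png

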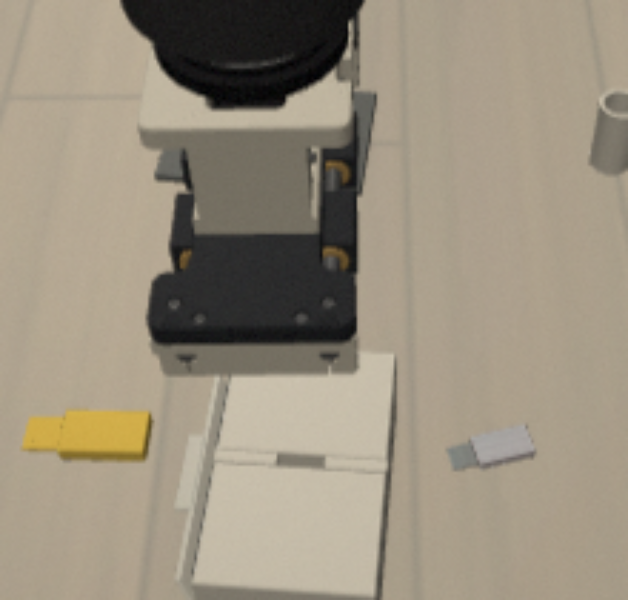

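The key is out: its empty slot shows at side (255,281) and the opening reads 12.0 mm. I carry it over to the stand.

```bash
python3 -m crank '[{"linear":[-0.08,0.3,-0.03],"rot":[0,0,-0.1],"hand":0},{"linear":[-0.12,0.56,-0.03],"rot":[0,0,-0.13],"hand":0},{"linear":[-0.12,0.56,-0.03],"rot":[0,0,-0.13],"hand":0},{"linear":[-0.12,0.56,-0.03],"rot":[0,0,-0.13],"hand":0},{"linear":[-0.12,0.56,-0.03],"rot":[0,0,-0.13],"hand":0},{"linear":[-0.12,0.56,-0.03],"rot":[0,0,-0.13],"hand":0},{"linear":[-0.12,0.56,-0.03],"rot":[0,0,-0.13],"hand":0},{"linear":[-0.12,0.56,-0.03],"rot":[0,0,-0.13],"hand":0},{"linear":[-0.12,0.56,-0.03],"rot":[0,0,-0.13],"hand":0},{"linear":[-0.1,0.4,-0.03],"rot":[0,0,-0.1],"hand":0},{"linear":[0,0,0],"rot":[0,0,0],"hand":0}]'
python3 - <<'E'
from st import *
go([450,176,130],83.5)
E
```

```text
clock: 6.12
tool_pos: [0.4429, 0.1567, 0.1886]
orientation: [-154.3, 89.3, -160.8]
force: [0.0, -0.3, -0.3]
opening: 0.0118
t 6.12 tcp [442.9 156.7 188.6] xaxis [-0.012 -0.004 -1.   ] jawyaw 83.47 q [  43.3    3.2  -26.8   -0.3  -60.7 -139.7] F [ 0.  -0.3 -0.3] M [-0.04 -0.06 -0.01] op 11.8
linear [ 0.118  0.322 -0.977] rot [ 0.048 -0.139  0.005]
```

```bash
python3 -m crank '[{"linear":[0.12,0.32,-0.3],"rot":[0.05,-0.14,0],"hand":0},{"linear":[0,0,-0.4],"rot":[0,0,0],"hand":0},{"linear":[0,0,-0.2],"rot":[0,0,0],"hand":0},{"linear":[0,0,0],"rot":[0,0,0],"hand":0}]'
python3 - <<'E'
from st import *
go([449.3,176.1,120],83.5)
from plant import eyes
import cv2
for n in("side","top"):
    s=eyes.snapshot(n); np.savez(f"pics/{n}3.npz",**s)
from h import *
a=load("side",3)["image"][:,:,::-1];b=load("top",3)["image"][:,:,::-1]
cv2.imwrite("pics/v3.png",np.hstack([cv2.resize(a[90:215,170:295],(400,400)),cv2.resize(b[215:340,130:255],(400,400))]))
E
```

```text
clock: 6.62
tool_pos: [0.4495, 0.1741, 0.1318]
orientation: [-127.5, 89.9, -134.1]
force: [0.1, -0.1, -0.7]
opening: 0.0117
t 6.62 tcp [449.5 174.1 131.8] xaxis [-0.002 -0.002 -1.   ] jawyaw 83.48 q [  44.6    7.4  -30.6    0.   -52.1 -141.2] F [ 0.1 -0.1 -0.7] M [-0.05 -0.01  0.02] op 11.7
linear [-0.003  0.033 -0.196] rot [ 0.021 -0.02   0.005]
```

View pics/v3.png

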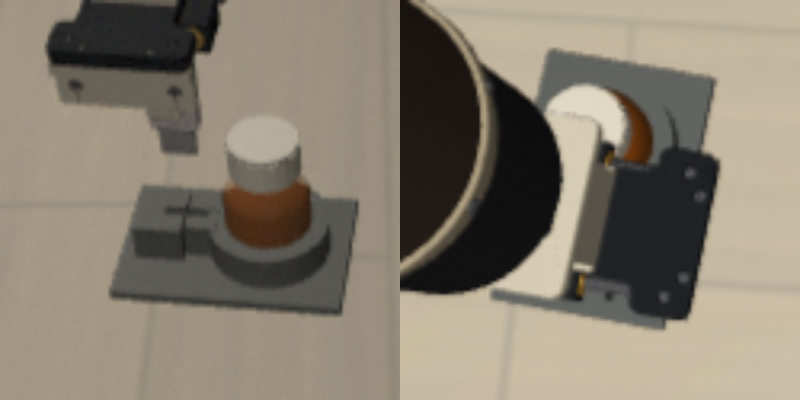

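Run:
```python
from h import *
s=load("side",3);a=s["image"][:,:,::-1]
im=cv2.resize(a[112:147,210:250],None,fx=16,fy=16,interpolation=cv2.INTER_CUBIC)
im=cv2.convertScaleAbs(im,alpha=1.5)
for z in(.1133,.0893):
    for dx in(-12,12,-16,16):
        c,si=np.cos(np.radians(-6.5)),np.sin(np.radians(-6.5))
        q=(px(s,(.4495+c*dx/1e3,.1741+si*dx/1e3,z))-[210,112]+.5)*16; cv2.circle(im,tuple(np.int32(q)),3,(0,0,255),-1); print(z,dx,q)
cv2.imwrite("pics/v3z.png",im)
```

```text
0.1133 -12 [144.78552161 272.47922756]
0.1133 12 [327.23033032 284.88404156]
0.1133 -16 [114.44609312 270.41638472]
0.1133 16 [357.70601252 286.95614858]
0.0893 -12 [165.68653471 414.37921072]
0.0893 12 [344.55909886 426.80582884]
0.0893 -16 [135.93983049 412.31265046]
0.0893 16 [374.43674701 428.88148603]
```

View pics/v3z.png

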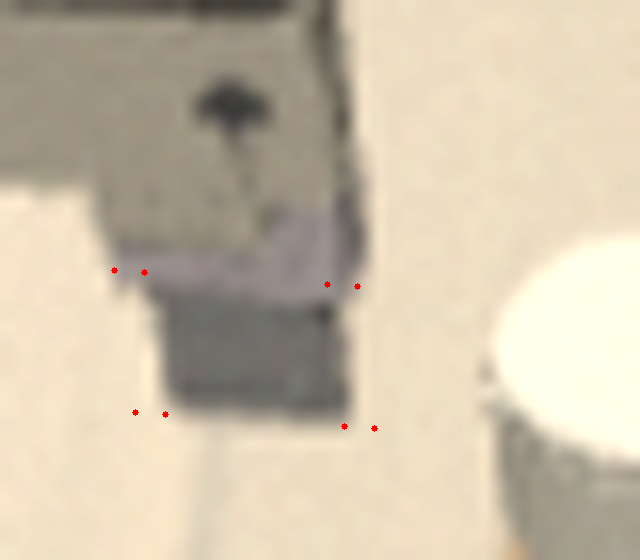

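Side view: the key hangs upright. Its tongue tip is at about (227,138) and its centre is within 1 mm in x of the prediction, roughly 1 mm higher or further in y. I lower it to just above the slot.

```bash
python3 -m crank '[{"linear":[0,0.02,-0.3],"rot":[0.02,-0.02,0],"hand":0},{"linear":[0,0,-0.3],"rot":[0,0,0],"hand":0},{"linear":[0,0,-0.15],"rot":[0,0,0],"hand":0},{"linear":[0,0,0],"rot":[0,0,0],"hand":0}]'
python3 - <<'E'
from st import *
go([449.3,175.3,83],83.5)
from plant import eyes
import cv2
s=eyes.snapshot("side"); np.savez("pics/side4.npz",**s)
a=s["image"][:,:,::-1]
im=cv2.resize(a[132:172,205:255],None,fx=14,fy=14,interpolation=cv2.INTER_CUBIC)
cv2.imwrite("pics/v4.png",cv2.convertScaleAbs(im,alpha=1.5))
E
```

```text
clock: 7.22
tool_pos: [0.4525, 0.1769, 0.0906]
orientation: [43.9, 89.5, 37.4]
force: [0.5, 0.7, -1.4]
opening: 0.012
t 7.22 tcp [452.5 176.9  90.6] xaxis [ 0.007  0.005 -1.   ] jawyaw 83.47 q [ 4.470e+01  1.050e+01 -3.350e+01  1.000e-01 -4.550e+01 -1.413e+02] F [ 0.5  0.7 -1.4] M [-0.09 -0.02  0.02] op 12.0
linear [-0.054 -0.027 -0.126] rot [-0.063  0.082  0.007]
```

View pics/v4.png

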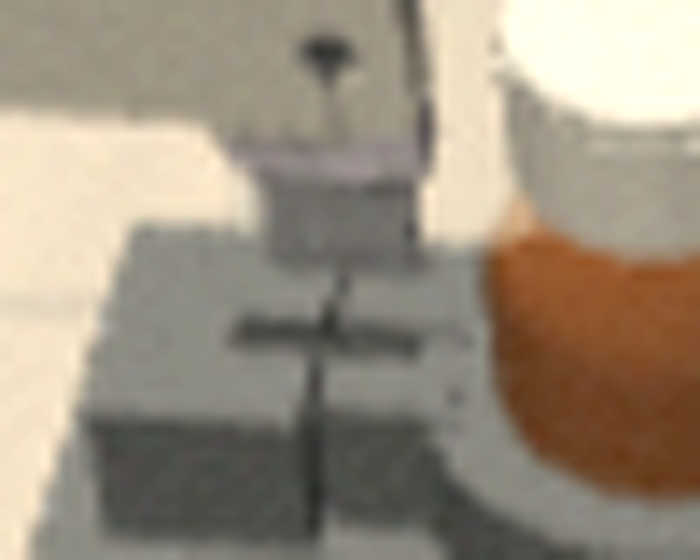

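The tip is at crop (343,268) and the slot centre at crop (326,337). The correction to about (448.6,175.3) lines the two up.

```bash
python3 -m crank '[{"linear":[-0.065,-0.027,0],"rot":[-0.06,0.08,0],"hand":0},{"linear":[0,0,-0.08],"rot":[0,0,0],"hand":0},{"linear":[0,0,0],"rot":[0,0,0],"hand":0}]'
python3 - <<'E'
from st import *
go([448.6,175.3,80],83.5)
from plant import eyes
import cv2
s=eyes.snapshot("side"); np.savez("pics/side5.npz",**s)
a=s["image"][:,:,::-1]
im=cv2.resize(a[132:172,205:255],None,fx=14,fy=14,interpolation=cv2.INTER_CUBIC)
cv2.imwrite("pics/v5.png",cv2.convertScaleAbs(im,alpha=1.5))
E
```

```text
clock: 7.65
tool_pos: [0.4493, 0.1761, 0.0874]
orientation: [48.6, 89.8, 42.1]
force: [0.3, 0.3, -0.6]
opening: 0.0122
t 7.65 tcp [449.3 176.1  87.4] xaxis [ 0.002  0.002 -1.   ] jawyaw 83.49 q [  44.8   10.6  -33.9    0.   -45.4 -141.3] F [ 0.3  0.3 -0.6] M [-0.03 -0.07 -0.  ] op 12.2
linear [-0.012 -0.013 -0.123] rot [-0.024  0.026  0.002]
```

View pics/v5.png

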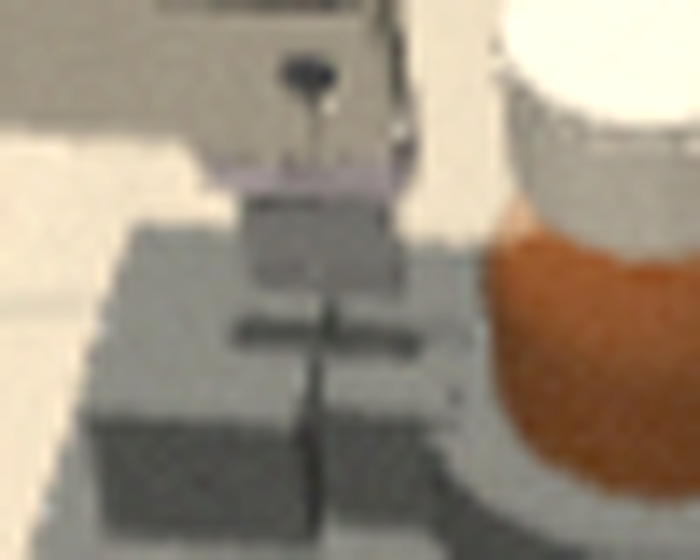

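```bash
python3 -m crank '[{"linear":[-0.015,-0.005,-0.09],"rot":[-0.02,0.03,0],"hand":0},{"linear":[0,0,-0.09],"rot":[0,0,0],"hand":0},{"linear":[0,0,0],"rot":[0,0,0],"hand":0}]'
python3 - <<'E'
from st import *
go([448.4,175.7,54.5],83.5)
E
```

```text
clock: 8.07
tool_pos: [0.4485, 0.1758, 0.0759]
orientation: [161.3, 90.0, 154.8]
force: [0.7, 0.2, -1.3]
opening: 0.0118
t 8.07 tcp [448.5 175.8  75.9] xaxis [-0.  0. -1.] jawyaw 83.49 q [  44.8   11.6  -34.5   -0.   -43.9 -141.3] F [ 0.7  0.2 -1.3] M [-0.   -0.04 -0.02] op 11.8
linear [-0.001 -0.001 -0.357] rot [-0.002 -0.005  0.002]
```

```bash
python3 -m crank '[{"linear":[0,0,-0.08],"rot":[0,0,0],"hand":0},{"linear":[0,0,-0.08],"rot":[0,0,0],"hand":0},{"linear":[0,0,-0.08],"rot":[0,0,0],"hand":0},{"linear":[0,0,0],"rot":[0,0,0],"hand":0}]'
python3 - <<'E'
from st import *
go([448.4,175.7,54.5],83.5)
E
```

```text
clock: 8.57
tool_pos: [0.4484, 0.1757, 0.0603]
orientation: [-162.0, 90.0, -168.5]
force: [-0.2, 0.3, -0.3]
opening: 0.0119
t 8.57 tcp [448.4 175.7  60.3] xaxis [-0.001 -0.    -1.   ] jawyaw 83.49 q [  44.8   12.9  -35.5   -0.   -41.6 -141.3] F [-0.2  0.3 -0.3] M [-0.02  0.01  0.  ] op 11.9
linear [-0.    -0.    -0.096] rot [ 0.002 -0.008  0.002]
```

```bash
python3 -m crank '[{"linear":[0,0,-0.06],"rot":[0,0,0],"hand":0},{"linear":[0,0,-0.05],"rot":[0,0,0],"hand":0},{"linear":[0,0,-0.04],"rot":[0,0,0],"hand":0}]'
python3 - <<'E'
from st import *
go([448.4,175.7,54.5],83.5)
E
```

```text
clock: 8.95
tool_pos: [0.4492, 0.1758, 0.0539]
orientation: [-28.7, 89.9, -35.1]
force: [-12.2, -5.2, 40.6]
opening: 0.0121
t 8.95 tcp [449.2 175.8  53.9] xaxis [ 0.001 -0.001 -1.   ] jawyaw 83.61 q [ 4.490e+01  1.350e+01 -3.590e+01  1.000e-01 -4.060e+01 -1.413e+02] F [-12.2  -5.2  40.6] M [-1.61  4.68  0.  ] op 12.1
linear [-0.013 -0.002  0.009] rot [ 0.007  0.01  -0.021]
```

The key seated at the expected height (53.9 against 54.5 mm) with a 40 N push. I release it and rise.

```bash
python3 -m crank '[{"linear":[0,0,0],"rot":[0,0,0],"hand":0},{"linear":[0,0,0],"rot":[0,0,0],"hand":0.4},{"linear":[0,0,0],"rot":[0,0,0],"hand":1},{"linear":[0,0,0],"rot":[0,0,0],"hand":1},{"linear":[0,0,0],"rot":[0,0,0],"hand":1},{"linear":[0,0,0.3],"rot":[0,0,0],"hand":1},{"linear":[0,0,0.5],"rot":[0,0,0],"hand":1},{"linear":[0,0,0.5],"rot":[0,0,0],"hand":1},{"linear":[0,0,0.5],"rot":[0,0,0],"hand":1},{"linear":[-0.5,-0.5,0.5],"rot":[0,0,0],"hand":1},{"linear":[-0.5,-0.5,0],"rot":[0,0,0],"hand":1},{"linear":[0,0,0],"rot":[0,0,0],"hand":1}]'
python3 - <<'E'
from st import *
st()
from plant import eyes
import cv2
from h import *
I=[]
for n,(x,y) in(("side",(200,110)),("top",(150,230))):
    s=eyes.snapshot(n); np.savez(f"pics/{n}6.npz",**s)
    I.append(cv2.resize(s["image"][y:y+85,x:x+85,::-1],(400,400),interpolation=cv2.INTER_CUBIC))
cv2.imwrite("pics/v6.png",np.hstack(I))
E
```

```text
clock: 10.45
tool_pos: [0.3871, 0.1138, 0.1951]
orientation: [-97.0, 89.9, -103.4]
force: [0.6, -0.2, -0.2]
opening: 0.0874
t 10.45 tcp [387.1 113.8 195.1] xaxis [-0.001 -0.002 -1.   ] jawyaw 83.61 q [ 4.480e+01 -4.700e+00 -3.380e+01  1.000e-01 -6.100e+01 -1.413e+02] F [ 0.6 -0.2 -0.2] M [ 0.03 -0.1  -0.04] op 87.4
```

View pics/v6.png

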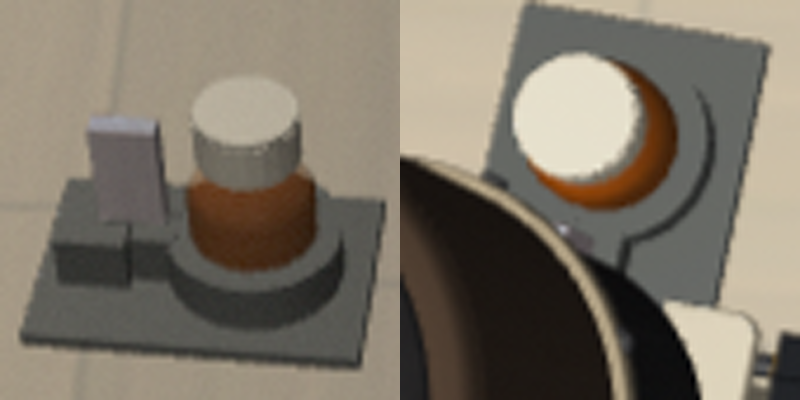

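The key stands upright and shouldered in the slot, at side crop (127,170), and the cap is untouched. Next I check the key's height and refine the cap centre.

Run:
```python
from h import *
for n in("side","top"):
    s=load(n,6);W=cloud(s);X,Y,Z=W[...,0],W[...,1],W[...,2]
    m=(Z>.082)&(Z<.1)&(abs(X-.449)<.025)&(abs(Y-.176)<.02)
    if n=="side": 
        v,u=np.nonzero(m&(Z>.088)); print("keytop",W[m&(Z>.088)].mean(0).round(4), np.nanmax(Z[m]))
    hsv=cv2.cvtColor(s["image"],cv2.COLOR_RGB2HSV)
    c=((abs(X-.506)<.04)&(abs(Y-.168)<.04)&(Z>.07)&(hsv[...,1]<70)&(hsv[...,2]>(185 if n=="top" else 170))).astype(np.uint8)
    print(n,"V",np.percentile(hsv[...,2][(abs(Z-.106)<.005)&(abs(X-.506)<.03)&(abs(Y-.168)<.03)],[5,50,95]),c.sum())
    ct=max(cv2.findContours(c,0,1)[0],key=cv2.contourArea)
    P=np.float32([onz(s,*p[0],.106)[:2]*1000 for p in ct])
    e=cv2.fitEllipse(P);print("ell",e, cv2.minEnclosingCircle(P))
```

```text
keytop [0.4508 0.174  0.0915] 0.09516431546405088
side V [108.3 181.  184. ] 237
ell ((505.6099853515625, 170.16226196289062), (40.51717758178711, 44.26903533935547), 94.07096099853516) ((505.5724792480469, 170.70755004882812), 22.602216720581055)
top V [179.5 229.  230. ] 524
ell ((504.97808837890625, 168.39297485351562), (45.31829833984375, 45.60287094116211), 112.57068634033203) ((504.7315368652344, 168.193603515625), 23.789268493652344)
```

```bash
python3 -m crank '[{"linear":[0.35,0.16,0],"rot":[0,0,-0.8],"hand":1},{"linear":[0.35,0.16,0],"rot":[0,0,-0.9],"hand":1},{"linear":[0.35,0.16,0],"rot":[0,0,-0.9],"hand":1},{"linear":[0.35,0.16,0],"rot":[0,0,-0.9],"hand":1},{"linear":[0.35,0.16,0],"rot":[0,0,-0.9],"hand":1},{"linear":[0.3,0.14,0],"rot":[0,0,-0.8],"hand":1},{"linear":[0,0,0],"rot":[0,0,0],"hand":1}]'
python3 - <<'E'
from st import *
go([506,169.2,125],58.5)
E
```

```text
clock: 11.42
tool_pos: [0.5202, 0.1772, 0.1902]
orientation: [-95.7, 89.5, -128.8]
force: [-1.0, -1.0, 0.2]
opening: 0.0878
t 11.43 tcp [520.2 177.2 190.2] xaxis [-0.006 -0.007 -1.   ] jawyaw 56.9 q [ 3.930e+01  1.060e+01 -1.800e+01  1.000e-01 -6.190e+01 -1.625e+02] F [-1.  -1.   0.2] M [-0.07 -0.    0.01] op 87.8
linear [-0.237 -0.134 -1.087] rot [ 0.079 -0.062  0.32 ]
```

```bash
python3 -m crank '[{"linear":[-0.24,-0.13,-0.2],"rot":[0.08,-0.06,0.32],"hand":1},{"linear":[0,0,-0.4],"rot":[0,0,0],"hand":1},{"linear":[0,0,-0.3],"rot":[0,0,0],"hand":1},{"linear":[0,0,0],"rot":[0,0,0],"hand":1}]'
python3 - <<'E'
from st import *
go([506,169.2,78],58.5)
E
```

```text
clock: 11.92
tool_pos: [0.5047, 0.1694, 0.1325]
orientation: [-115.4, 89.8, -146.6]
force: [-0.6, -0.3, -0.3]
opening: 0.0872
t 11.93 tcp [504.7 169.4 132.5] xaxis [-0.003 -0.002 -1.   ] jawyaw 58.83 q [  39.6   12.1  -24.5   -0.   -53.6 -160.8] F [-0.6 -0.3 -0.3] M [-0.1  -0.09  0.01] op 87.2
linear [ 0.021 -0.003 -0.909] rot [ 0.025 -0.038 -0.067]
```

```bash
python3 -m crank '[{"linear":[0.01,0,-0.25],"rot":[0.02,-0.03,-0.05],"hand":1},{"linear":[0,0,-0.25],"rot":[0,0,0],"hand":1},{"linear":[0,0,-0.2],"rot":[0,0,0],"hand":1},{"linear":[0,0,-0.1],"rot":[0,0,0],"hand":1},{"linear":[0,0,0],"rot":[0,0,0],"hand":1}]'
python3 - <<'E'
from st import *
go([506,169.2,78],58.5)
E
```

```text
clock: 12.55
tool_pos: [0.5065, 0.1703, 0.0843]
orientation: [34.2, 89.9, 3.0]
force: [0.4, 0.4, 0.2]
opening: 0.0876
t 12.55 tcp [506.5 170.3  84.3] xaxis [ 0.001  0.    -1.   ] jawyaw 58.75 q [ 3.970e+01  1.540e+01 -2.770e+01  1.000e-01 -4.690e+01 -1.609e+02] F [0.4 0.4 0.2] M [-0.1  -0.03  0.01] op 87.6
linear [-0.008 -0.018 -0.105] rot [-0.001  0.014 -0.05 ]
```

```bash
python3 -m crank '[{"linear":[-0.01,-0.02,-0.1],"rot":[0,0.01,-0.05],"hand":1},{"linear":[0,0,0],"rot":[0,0,0],"hand":0.6},{"linear":[0,0,0],"rot":[0,0,0],"hand":0.6},{"linear":[0,0,0],"rot":[0,0,0],"hand":0.4},{"linear":[0,0,0],"rot":[0,0,0],"hand":0.4},{"linear":[0,0,0],"rot":[0,0,0],"hand":0},{"linear":[0,0,0],"rot":[0,0,0],"hand":0},{"linear":[0,0,0],"rot":[0,0,0],"hand":0}]'
python3 - <<'E'
from st import *
go([506,169.2,72],58.5)
E
```

```text
clock: 13.55
tool_pos: [0.5063, 0.169, 0.0792]
orientation: [54.5, 89.9, 23.0]
force: [-0.4, -0.7, 0.1]
opening: 0.0473
t 13.55 tcp [506.3 169.   79.2] xaxis [ 0.002  0.001 -1.   ] jawyaw 58.49 q [  39.5   15.7  -28.1    0.   -46.1 -161.1] F [-0.4 -0.7  0.1] M [-0.26  0.03  0.01] op 47.3
linear [-0.005  0.003 -0.12 ] rot [-0.008  0.019  0.002]
```

```bash
python3 -m crank '[{"linear":[0,0,-0.04],"rot":[0,0.02,0],"hand":0},{"linear":[0,0,-0.04],"rot":[0,0,0],"hand":0},{"linear":[0,0,-0.03],"rot":[0,0,0],"hand":0},{"linear":[0,0,0],"rot":[0,0,0],"hand":0}]'
python3 - <<'E'
from st import *
go([506.3,169,73.4],58.5)
E
```

```text
clock: 14.05
tool_pos: [0.5065, 0.1691, 0.0739]
orientation: [90.0, 90.0, 58.5]
force: [-3.0, -1.3, 7.4]
opening: 0.0478
t 14.05 tcp [506.5 169.1  73.9] xaxis [ 0.     0.001 -1.   ] jawyaw 58.54 q [  39.5   16.1  -28.3   -0.   -45.5 -160.9] F [-3.  -1.3  7.4] M [-0.41  0.97  0.01] op 47.8
linear [-0.003 -0.001 -0.009] rot [-0.008  0.005 -0.007]
```

```bash
python3 -m crank '[{"linear":[0,0,-0.01],"rot":[0,0,0.5],"hand":0},{"linear":[0,0,-0.005],"rot":[0,0,0.8],"hand":0},{"linear":[0,0,-0.005],"rot":[0,0,0.8],"hand":0}]'
python3 - <<'E'
from st import *
go([506.3,169,73.4],120.5)
E
```

```text
clock: 14.42
tool_pos: [0.5069, 0.1694, 0.0742]
orientation: [63.0, 89.9, 42.4]
force: [-1.6, -1.2, 6.5]
opening: 0.0478
t 14.43 tcp [506.9 169.4  74.2] xaxis [ 0.001  0.001 -1.   ] jawyaw 69.37 q [  39.5   16.1  -28.3   -0.   -45.5 -150.1] F [-1.6 -1.2  6.5] M [-0.3   0.67 -0.01] op 47.8
linear [-0.009 -0.006 -0.013] rot [-2.1000e-02  8.0000e-03  1.0227e+01]
```

```bash
python3 -m crank '[{"linear":[-0.005,-0.005,-0.015],"rot":[-0.02,0.01,0.8],"hand":0},{"linear":[0,0,-0.008],"rot":[0,0,0.8],"hand":0},{"linear":[0,0,-0.005],"rot":[0,0,0.8],"hand":0},{"linear":[0,0,-0.005],"rot":[0,0,0.8],"hand":0},{"linear":[0,0,-0.005],"rot":[0,0,0.8],"hand":0},{"linear":[0,0,-0.005],"rot":[0,0,0.8],"hand":0}]'
python3 - <<'E'
from st import *
go([506.3,169,73.4],120.5)
E
```

```text
clock: 15.18
tool_pos: [0.5072, 0.1702, 0.0745]
orientation: [43.3, 89.8, 47.5]
force: [-2.7, -0.0, 5.5]
opening: 0.0479
t 15.18 tcp [507.2 170.2  74.5] xaxis [ 0.002  0.002 -1.   ] jawyaw 94.23 q [  39.5   16.1  -28.3   -0.   -45.4 -125.3] F [-2.7 -0.   5.5] M [-0.18  1.12 -0.06] op 47.9
linear [-0.015 -0.02  -0.018] rot [-0.033  0.019  5.254]
```

```bash
python3 -m crank '[{"linear":[-0.01,-0.015,-0.03],"rot":[-0.03,0.02,0.6],"hand":0},{"linear":[0,0,-0.012],"rot":[0,0,0.8],"hand":0},{"linear":[0,0,-0.01],"rot":[0,0,0.8],"hand":0},{"linear":[0,0,-0.01],"rot":[0,0,0.8],"hand":0},{"linear":[0,0,-0.01],"rot":[0,0,0.8],"hand":0}]'
python3 - <<'E'
from st import *
go([506.3,169,73.4],120.5)
E
```

```text
clock: 15.8
tool_pos: [0.5069, 0.1702, 0.0727]
orientation: [26.6, 89.9, 50.5]
force: [-3.2, -0.1, 6.7]
opening: 0.0477
t 15.8 tcp [506.9 170.2  72.7] xaxis [ 0.002  0.002 -1.   ] jawyaw 113.92 q [  39.6   16.2  -28.4   -0.   -45.3 -105.6] F [-3.2 -0.1  6.7] M [-0.28  1.25 -0.05] op 47.7
linear [-0.01  -0.021  0.011] rot [-0.022  0.016  1.317]
```

```bash
python3 -m crank '[{"linear":[-0.01,-0.015,-0.002],"rot":[-0.02,0.02,0.8],"hand":0},{"linear":[0,0,-0.004],"rot":[0,0,0.7],"hand":0},{"linear":[0,0,-0.002],"rot":[0,0,0],"hand":0},{"linear":[0,0,0],"rot":[0,0,0],"hand":0}]'
python3 - <<'E'
from st import *
go([506.3,169,73.4],121)
from plant import eyes
import cv2
s=eyes.snapshot("side")
cv2.imwrite("pics/v7.png",cv2.resize(s["image"][80:205,170:320,::-1],(720,600),interpolation=cv2.INTER_CUBIC))
E
```

```text
clock: 16.3
tool_pos: [0.507, 0.1701, 0.0741]
orientation: [11.9, 89.9, 43.7]
force: [-1.7, -1.5, 4.7]
opening: 0.0474
t 16.3 tcp [507.  170.1  74.1] xaxis [ 0.001  0.001 -1.   ] jawyaw 121.78 q [ 39.6  16.1 -28.3  -0.  -45.5 -97.8] F [-1.7 -1.5  4.7] M [-0.39  0.7  -0.01] op 47.4
linear [-0.011 -0.018 -0.012] rot [-0.016  0.017 -0.157]
```

View pics/v7.png

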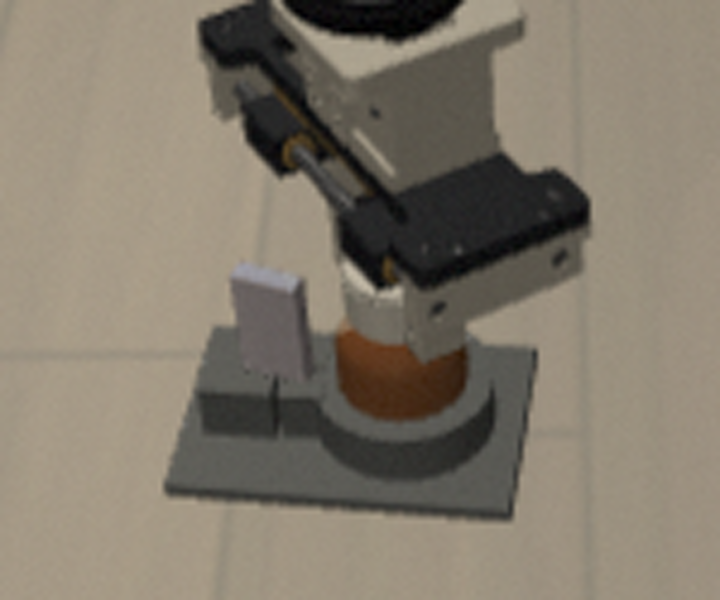

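The key is still seated at crop (272,325), and the jaws have turned 63° on the cap. Now I lift straight up and watch the force.

```bash
python3 -m crank '[{"linear":[0,0,0.08],"rot":[0,0,0],"hand":0},{"linear":[0,0,0.1],"rot":[0,0,0],"hand":0},{"linear":[0,0,0.12],"rot":[0,0,0],"hand":0}]'
python3 - <<'E'
from st import *
go([506.3,169,150],121)
E
```

```text
clock: 16.73
tool_pos: [0.5067, 0.1701, 0.0925]
orientation: [28.6, 89.9, 60.3]
force: [0.6, -0.5, -0.4]
opening: 0.0475
t 16.73 tcp [506.7 170.1  92.5] xaxis [ 0.001  0.001 -1.   ] jawyaw 121.77 q [ 39.6  14.8 -27.1  -0.  -48.  -97.8] F [ 0.6 -0.5 -0.4] M [-0.05  0.03  0.04] op 47.5
linear [-0.007 -0.018  0.959] rot [-0.013  0.007 -0.154]
```

```bash
python3 -m crank '[{"linear":[0,0,0.15],"rot":[0,0,0],"hand":0},{"linear":[0,0,0.2],"rot":[0,0,0],"hand":0},{"linear":[0,0,0.25],"rot":[0,0,0],"hand":0},{"linear":[0,0,0.25],"rot":[0,0,0],"hand":0},{"linear":[0,0,0.25],"rot":[0,0,0],"hand":0},{"linear":[0,0,0.2],"rot":[0,0,0],"hand":0},{"linear":[0,0,0.1],"rot":[0,0,0],"hand":0},{"linear":[0,0,0],"rot":[0,0,0],"hand":0},{"linear":[0,0,0],"rot":[0,0,0],"hand":0},{"linear":[0,0,0],"rot":[0,0,0],"hand":0},{"linear":[0,0,0],"rot":[0,0,0],"hand":0}]'
python3 - <<'E'
from st import *
go([506.3,169,172],121)
from plant import eyes
import cv2
I=[]
s=eyes.snapshot("side"); np.savez("pics/side8.npz",**s)
cv2.imwrite("pics/v8.png",cv2.resize(s["image"][50:205,150:320,::-1],(658,600),interpolation=cv2.INTER_CUBIC))
from h import *
W=cloud(s);m=(W[...,2]>.088)&(W[...,2]<.097)&(abs(W[...,0]-.449)<.025)&(abs(W[...,1]-.176)<.02);print("keytop",W[m].mean(0))
for n in("eggs",):
  X,Y,Z=W[...,0],W[...,1],W[...,2]
  for nm,sel in(("egg",(Z>.02)&(X>.75)&(Y<.0)&(Y>-.15)),("roll",(Z>.02)&(X>.65)&(Y>.02)&(Y<.25))): print(nm,np.nanmin(W[sel],0).round(3),np.nanmax(W[sel],0).round(3))
E
```

```text
clock: 18.1
tool_pos: [0.5068, 0.1704, 0.1829]
orientation: [23.0, 89.8, 54.8]
force: [0.7, -0.5, -0.4]
opening: 0.0475
t 18.1 tcp [506.8 170.4 182.9] xaxis [ 0.002  0.002 -1.   ] jawyaw 121.77 q [ 39.6   9.2 -20.7  -0.  -59.9 -97.8] F [ 0.7 -0.5 -0.4] M [ 0.01  0.04 -0.02] op 47.5
linear [-0.009 -0.023 -0.182] rot [-0.025  0.018 -0.154]
keytop [0.44962884 0.17069101 0.09138799]
egg [ 0.794 -0.043  0.021] [ 0.843 -0.     0.061]
roll [0.733 0.126 0.02 ] [0.764 0.161 0.065]
```

View pics/v8.png

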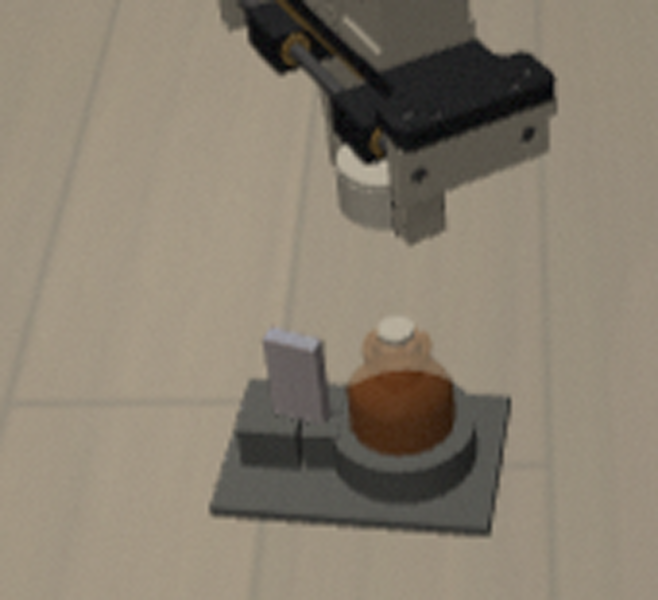

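The cap hangs upright at crop (365,190), clear of the bare neck at (396,330), and the key stands in the slot. I lower it slightly to the middle of the band and recheck the key with the same mask as before.

```bash
python3 -m crank '[{"linear":[0,0,-0.08],"rot":[0,0,0],"hand":0},{"linear":[0,0,-0.04],"rot":[0,0,0],"hand":0},{"linear":[0,0,0],"rot":[0,0,0],"hand":0},{"linear":[0,0,0],"rot":[0,0,0],"hand":0},{"linear":[0,0,0],"rot":[0,0,0],"hand":0},{"linear":[0,0,0],"rot":[0,0,0],"hand":0}]'
python3 - <<'E'
from st import *
st()
from plant import eyes
import cv2
from h import *
s=eyes.snapshot("side"); np.savez("pics/side9.npz",**s)
I=[]
for i in(6,9):
  s=load("side",i);W=cloud(s);X,Y,Z=W[...,0],W[...,1],W[...,2]
  m=(Z>.088)&(Z<.1)&(abs(X-.449)<.025)&(abs(Y-.176)<.02)
  print(i,"keytop",m.sum(),W[m].mean(0).round(4))
  I.append(cv2.resize(s["image"][128:168,205:245,::-1],(400,400),interpolation=cv2.INTER_CUBIC))
cap=(abs(X-.507)<.05)&(abs(Y-.17)<.05)&(Z>.17)&(Z<.25)&(s["image"].min(-1)>165)
print("cap top-ish",cap.sum(),np.median(W[cap],0).round(3))
cv2.imwrite("pics/v9.png",np.hstack(I))
E
```

```text
clock: 18.9
tool_pos: [0.5067, 0.1703, 0.1748]
orientation: [29.8, 89.9, 61.6]
force: [0.5, -0.1, -0.2]
opening: 0.0472
t 18.9 tcp [506.7 170.3 174.8] xaxis [ 0.001  0.002 -1.   ] jawyaw 121.77 q [ 39.6   9.7 -21.3  -0.1 -58.9 -97.8] F [ 0.5 -0.1 -0.2] M [0.03 0.05 0.05] op 47.2
6 keytop 74 [0.4508 0.174  0.0915]
9 keytop 72 [0.4492 0.1702 0.0916]
cap top-ish 0 [nan nan nan]
  return _methods._mean(a, axis=axis, dtype=dtype,
  ret = um.true_divide(
```

View pics/v9.png

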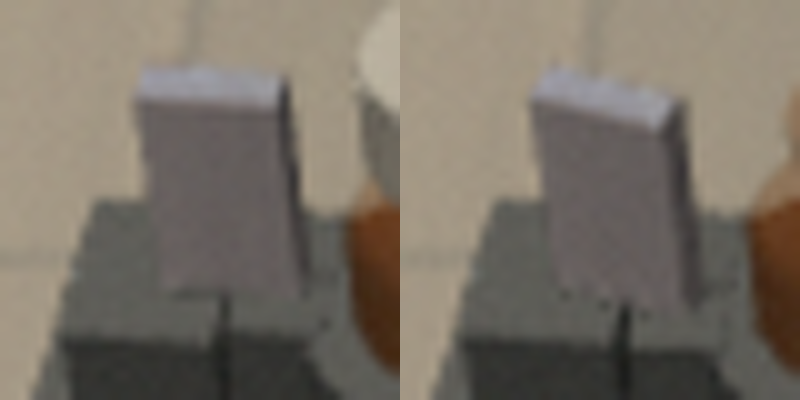

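Compared with its release, the key has yawed a few degrees, following the bottle's few degrees of play. Its middle has moved about 3 mm (limit 6), and its top is still at 92 mm, so it is fully home. I hand in.

Run:
```python
from plant import ticket
print(ticket.close_job())
from st import *; st()
```

```text
the job is handed in; nothing more can be done
None
the job is handed in; nothing more can be done
```

I put the locking key from the organiser into the stand's slot. It bottomed at the expected height with a push of about 40 N, and I let go. I then pressed the cap about 5 mm (about 7 N), turned it 63° counter-clockwise, lifted it straight off and handed in at about 19 s while holding it.

**Last checks that agreed:**
- **Cap:** it is held at an opening of 47 mm, upright to within 0.2°. By tool height its centre is about 189 mm above the crate, with roughly 7 cm of air below it, and it is within about 2 mm of the bottle's axis. Wrist force is near zero.
- **Key:** its top is at 92 mm, the height for a seated key.
- **Eggcup and roller:** they are where they were at the start.

**Checks that disagreed or failed:**
- **Key shift:** it yawed several degrees and its middle moved about 3 to 4 mm while the cap was turned. The limit is 6 mm, so I left it.
- **Cap top:** a final camera measurement of it found no pixels, so its height rests on the tool pose and the side picture.
- **Opener:** I did not measure it again, but no motion came near it.

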